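# Put the impact sockets back in order of size on the shadow strip

## Robot

A 6-joint arm with a two-finger parallel gripper is mounted at the origin on the work surface. World frame = base frame: x ahead of the robot, y to its left, z up, the work surface at z = 0. Lengths are in m, angles in rad, forces in N, time in s.
With the tool pointing down it reaches from about 0.35 to 0.85 m from the base axis. Payload 8.1 kg.
Tool frame: the origin (TCP) lies at the centre of the arm's flange, where the gripper is bolted on; the fingertips stand 186 mm ahead of it and the grasp point (between the pads) lies 167 mm ahead of it; z points along the fingers, y is the line along which they close (so a half turn about z gives the same grasp; the last joint's range is limited). The gripper opens to 93 mm and grips with 3 to 60 N. Pads are 15 mm wide; open, the fingers measure 128 mm over their backs; the gripper's body (75 mm by 188 mm) begins 65 mm behind the grasp point.
Start: joints at [-1.271, 0.13, 1.488, -0, 1.523, -0.085], TCP at [0.225, -0.556, 0.405] pointing down, gripper open.
Joint ranges: [-2.96, 2.96], [-0.89, 2.26], [0.02, 2.5], [-1.34, 4.48], [0, 2.73], [-2.66, 2.66]. Speed limits (rad/s): [2.39, 2.39, 2.79, 3.14, 3.14, 3.14].

## Interface

Orientations are given as a rotation vector (axis times angle).
In Python, from plant import read_state, read_camera, camera_params, robot gives the robot as it stands.
- The arm moves only by the tool carry_out, never from a script. Its argument "targets" is a list of rows, each an object of numbers: "hand": the opening in per cent of the stroke, from 0 (shut) to 100 (fully open); "x", "y", "z": the shift along the tool's x, y, z in m; "ax", "ay", "az": the turn, a rotation vector about the tool's x, y, z in rad. In form: [{"hand": .., "x": .., "y": .., "z": .., "ax": .., "ay": .., "az": ..}, ...]. A call has 1 to 8 rows; each row is the pose to reach, as a shift and turn from the pose commanded when the call began, along the tool's axes at that moment; what a row does not reach only later rows make up. A row lasts 1/8 s, in which the tool goes at most 62.5 mm and 10.7 degrees, less where a joint would pass 70% of its speed; a pose out of reach is approached as far as the arm can. A call with a gripper value outside its range is refused whole. The fingers move at their own pace and stop on an object; "newtons" is the grip in N (left out, the last holds). Time passes only in rows, so rows that repeat a pose let the fingers close. It gives the time, the measured TCP pose, the force, the opening and the grip force at its end, in the units of the state.
- read_state(): the state, without advancing time (a new reading comes with each control period).
- read_camera(name): name is "scene" or "top"; returns (picture, depth): 420x560x3 uint8, blue, green, red; 420x560 float32, m along the optical axis (not along the pixel's ray), 0 where there is no reading.
- camera_params(name): a dict with "fx", "fy", "cx", "cy" (pixels), "k1" (the pictures are not rectified: a ray, as slopes to the right and down, at radius r is drawn at 1 + k1 r^2 times it, then the intrinsics apply), "position" and "rotation" of the camera in the world. Camera axes: x right, y up, looking along -z (the intrinsics and any distortion apply to the point x, -y, -z); pixel columns grow to the right and rows downward; lengths in m; the calibration is good to about 2 mm. A picture is of the moment at which its call begins. camera_params takes no time and is no camera call.
- robot.close_job(): hands the job in; it is judged then, once.
The state is a dict: "t": time; "q": joint angles; "dq": joint speeds; "joint_torque": joint torques, N m; "tool_pos": TCP position; "orientation": TCP orientation; "force": force on the tool from outside, world axes, zero at the start; "wrist_torque": the same for the moment, N m; "opening": finger opening in m; "gripper_force": force on a finger pad.
Only numpy, scipy, OpenCV 4.12 (cv2) and the standard library are available. Lean on these libraries where they do the work, as an engineer would, in place of code of your own. Each camera call takes 0.05 s, during which the arm holds its last target. There are 200 camera calls.

## Task

The pack is unbolted: put the four loose impact sockets back on the black strip, one standing upright in the middle of each white disc, hexagon opening up as now. They go in order of size, the smallest on the disc next to the small nut symbol and the largest at the large nut symbol. Leave the orange meter where it lies.

Things in the scene. Friction and masses are not known exactly. Their poses are not given: they have to be found in the camera images.
- socket_yellow: Loose impact socket, the smallest of four: upright dark steel cylinder with a yellow sleeve, outer diameter 25 mm, 38 mm high, about 90 g, standing on its closed drive end with the 14 mm hexagon opening up. Round, smooth and straight: it can be gripped from any side. Origin: centre of its underside; z up along its axis.
- socket_blue: Loose impact socket, the second smallest of four: upright dark steel cylinder with a blue sleeve, outer diameter 32 mm, 42 mm high, about 140 g, standing on its closed drive end with the 19 mm hexagon opening up. Round, smooth and straight: it can be gripped from any side. Origin: centre of its underside; z up along its axis.
- socket_red: Loose impact socket, the second largest of four: upright dark steel cylinder with a red sleeve, outer diameter 39 mm, 46 mm high, about 210 g, standing on its closed drive end with the 25 mm hexagon opening up. Round, smooth and straight: it can be gripped from any side. Origin: centre of its underside; z up along its axis.
- socket_green: Loose impact socket, the largest of four: upright dark steel cylinder with a green sleeve, outer diameter 48 mm, 54 mm high, about 320 g, standing on its closed drive end with the 32 mm hexagon opening up. Round, smooth and straight: it can be gripped from any side. Origin: centre of its underside; z up along its axis.
- mark_a: One of four equal printed white discs, 52 mm in diameter, flat, in a straight row 85 mm apart along the middle of the strip, a flat black rubber strip 80 x 450 mm, 3 mm thick, fixed on the bench. Which letter has which place in the row changes from start to start. Origin: centre of the disc, on the strip's upper face (3 mm above the bench).
- mark_b: One of four equal printed white discs, 52 mm in diameter, flat, in a straight row 85 mm apart along the middle of the strip, a flat black rubber strip 80 x 450 mm, 3 mm thick, fixed on the bench. Which letter has which place in the row changes from start to start. Origin: centre of the disc, on the strip's upper face (3 mm above the bench).
- mark_c: One of four equal printed white discs, 52 mm in diameter, flat, in a straight row 85 mm apart along the middle of the strip, a flat black rubber strip 80 x 450 mm, 3 mm thick, fixed on the bench. Which letter has which place in the row changes from start to start. Origin: centre of the disc, on the strip's upper face (3 mm above the bench).
- mark_d: One of four equal printed white discs, 52 mm in diameter, flat, in a straight row 85 mm apart along the middle of the strip, a flat black rubber strip 80 x 450 mm, 3 mm thick, fixed on the bench. Which letter has which place in the row changes from start to start. Origin: centre of the disc, on the strip's upper face (3 mm above the bench).
- tab_small: Yellow plate 46 x 42 mm with a small black nut symbol (14 mm), printed flat on the strip at one end of the row: the small-size end. Its centre lies 65 mm beyond the nearest disc, in line with the row. At the row's other end lies a like plate with a large nut symbol (36 mm). Which end is which changes. Origin: its centre, on the strip's upper face.
- meter: Bystander: loose orange hand multimeter with black face, 85 x 175 x 46 mm high, 0.4 kg, on the bench past the strip's left end, long side along its y. Origin: centre of its underside. Also there, clear of sockets and strip: a ratchet handle (30 mm high) past the strip's right end, a steel dish of bolts (28 mm high) on the strip's far side, a black battery module (95 mm high) far left.
There are look-alikes about, which are no part of the job. Leave any turquoise look-alike of the socket_yellow alone.

How it is judged:
By the outcome, as a careful person would: the job done as asked, in the order asked, and still so for the second after the job is handed in, with the robot touching nothing.
It also fails if it takes over 88 s, if anything falls off the work surface, if the arm or the gripper's body presses on something with over 40 N, if the wrist force passes 120 N, or if a joint passes its speed limit or range.

## Working session

There is one attempt and no reset: what is moved stays moved. The work goes in short steps, Python scripts to look and compute and a tool call to move; the robot and the scene stay as the last step left them, time stands still between calls to the robot, and variables do not carry over. Pictures are saved under pics/ and viewed, at most 14 in all, crops included, and the job is handed in when it is done.

Besides the shell and the picture viewer there is one more tool, called after ">>>" in YAML: its name, and indented under it one key for each argument. carry_out: Moves the arm, as the interface text tells. Its arguments: {"type":"object","properties":{"targets":{"type":"array","items":{"type":"object","properties":{"hand":{"type":"number"},"x":{"type":"number"},"y":{"type":"number"},"z":{"type":"number"},"ax":{"type":"number"},"ay":{"type":"number"},"az":{"type":"number"}}}},"newtons":{"type":"number"}},"required":["targets"]}

```bash
mkdir -p pics
cat > h.py <<'E'
import numpy as np, cv2
from plant import read_state, read_camera, camera_params, robot
def rays(n,uv):
    p=camera_params(n); uv=np.atleast_2d(uv).astype(float)
    K=np.array([[p['fx'],0,p['cx']],[0,p['fy'],p['cy']],[0,0,1]])
    s=cv2.undistortPoints(uv[:,None],K,np.array([p['k1'],0,0,0,0.]))[:,0]
    R=np.array(p['rotation'])
    if R.ndim==1: R=cv2.Rodrigues(R)[0]
    return np.array(p['position']),np.c_[s[:,0],-s[:,1],-np.ones(len(s))]@R.T
def onplane(n,uv,z):
    o,d=rays(n,uv); return o+d*((z-o[2])/d[:,2])[:,None]
E
python3 - <<'E'
from h import *
for n in ("scene","top"):
    i,d=read_camera(n); cv2.imwrite(f"pics/{n}0.png",i); np.save(f"{n}d.npy",d); print(camera_params(n))
s=read_state(); print(s)
E
```

```text
{'fx': 540.4364857935133, 'fy': 540.4364857935133, 'cx': 283.8360987970353, 'cy': 210.19748860213375, 'k1': -0.0873001777449497, 'position': array([ 0.91045474, -0.48506888,  0.966655  ]), 'rotation': array([0.62690236, 0.19663263, 0.59444432])}
{'fx': 474.3434942560468, 'fy': 474.3434942560468, 'cx': 278.40819041095205, 'cy': 199.32827324072366, 'k1': -0.09621033922795882, 'position': array([0.46999792, 0.06759945, 1.11956764]), 'rotation': array([ 0.05657163, -0.03758066, -1.55168656])}
{'t': 0.1, 'q': array([-1.27138445e+00,  1.31111751e-01,  1.48915439e+00,  4.37775315e-06,
        1.52302948e+00, -8.53943502e-02]), 'dq': array([-0.00121332, -0.00140969, -0.00198581,  0.001146  ,  0.00106207,
       -0.00021794]), 'joint_torque': array([ 1.83021464e-03, -5.61345363e+01, -4.93096018e+01,  7.70720188e-02,
        2.91432766e-02, -3.29315139e-05]), 'tool_pos': array([ 0.22519172, -0.55591631,  0.40378528]), 'orientation': array([-3.08196018e+00, -6.00405547e-01,  2.78724761e-04]), 'force': array([-0.51244581, -0.35909047, -0.70586652]), 'wrist_torque': array([-0.04038196,  0.0033262 ,  0.06268045]), 'gripper_force': 0.0, 'opening': 0.09289787568538029}
```

View pics/top0.png

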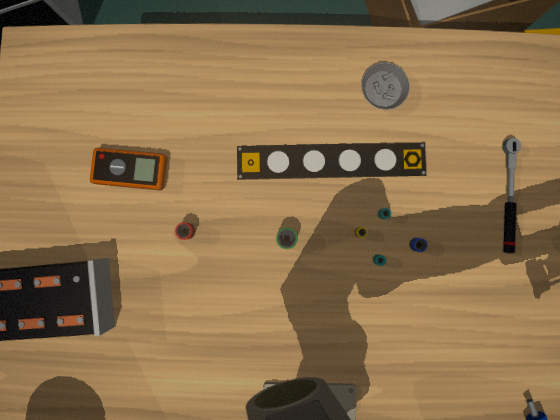

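View pics/scene0.png

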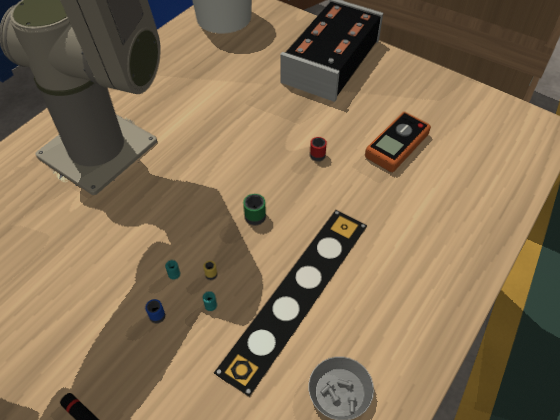

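The yellow-sleeved socket is at top (361,232). Turquoise look-alikes are at (384,213) and (380,260), and I will leave them alone. The others are green (287,238), red (185,231) and blue (418,244). The discs are at u = 278, 314, 350 and 385, v about 160, with the small nut on the left (251,162) and the large nut on the right (413,158).

```bash
cat > meas.py <<'E'
from h import *
H={'yellow':(361,232,.038,.025),'blue':(418,244,.042,.032),'red':(185,231,.046,.039),'green':(287,238,.054,.048)}
HUE={'yellow':(18,34),'blue':(108,128),'red':None,'green':(60,83)}
def mask(i,c):
    h,s,v=cv2.split(cv2.cvtColor(i,cv2.COLOR_BGR2HSV))
    m=((h<6)|(h>172)) if c=='red' else ((h>=HUE[c][0])&(h<=HUE[c][1]))
    return (m&(s>120)&(v>25)).astype(np.uint8)
def cloud(n,d):
    v,u=np.mgrid[0:420,0:560]; o,r=rays(n,np.c_[u.ravel(),v.ravel()])
    return (o+r*d.reshape(-1,1)).reshape(420,560,3)   # ray has -z slope 1
if __name__=="__main__":
    ims={n:read_camera(n) for n in("top","scene")}
    i,d=ims['top']; P=cloud('top',d)
    g=cv2.cvtColor(i,cv2.COLOR_BGR2HSV); w=((g[...,2]>170)&(g[...,1]<40)).astype(np.uint8)
    w[:130]=0;w[190:]=0;w[:,:235]=0;w[:,430:]=0
    n,l,st,c=cv2.connectedComponentsWithStats(w)
    for k in range(1,n):
        if st[k,4]>200: print('disc',c[k].round(1),st[k,4],onplane('top',c[k],.003).round(4), P[int(c[k][1]),int(c[k][0])].round(4))
    Ps=cloud('scene',ims['scene'][1])
    for c,(u,v,h,D) in H.items():
        xy0=onplane('top',[u,v],h)[0,:2]
        for n_,Q in(('top',P),('scene',Ps)):
            near=(np.hypot(Q[...,0]-xy0[0],Q[...,1]-xy0[1])<.04)
            rim=Q[near&(abs(Q[...,2]-h)<.006)].astype(np.float32)
            (x,y),r=cv2.minEnclosingCircle(rim[:,:2]) if len(rim)>3 else((0,0),0)
            cm=(near&(mask(ims[n_][0],c)>0)&(Q[...,2]>.01)); 
            q=Q[cm]
            print(c,n_,len(rim),'circ',round(x,4),round(y,4),'d',round(2*r,4),D,'median',np.median(rim,0).round(4),'zmax',Q[near][:,2].max().round(4),'sleeve',len(q),q.mean(0).round(4) if len(q) else '')
    j=cv2.resize(i[190:280,160:450],None,fx=2.75,fy=2.75,interpolation=cv2.INTER_CUBIC); cv2.imwrite('pics/crop1.png',j)
E
python3 meas.py
```

```text
disc [385.2 159.3] 328 [[ 0.6371 -0.1702  0.003 ]] [ 0.6378 -0.17    0.0022]
disc [313.5 160.6] 337 [[6.304e-01 4.000e-04 3.000e-03]] [0.6317 0.0016 0.0044]
disc [349.2 159.9] 333 [[ 0.6338 -0.0844  0.003 ]] [ 0.6355 -0.0835  0.0064]
disc [277.8 161.4] 342 [[0.6271 0.085  0.003 ]] [0.6282 0.0869 0.0017]Traceback (most recent call last):
  File "meas.py", line 25, in <module>
    (x,y),r=cv2.minEnclosingCircle(rim[:,:2]) if len(rim)>3 else((0,0),0)
            ~~~~~~~~~~~~~~~~~~~~~~^^^^^^^^^^^
cv2.error: OpenCV(4.12.0) /io/opencv/modules/imgproc/src/shapedescr.cpp:201: error: (-215:Assertion failed) count >= 0 && (depth == CV_32F || depth == CV_32S) in function 'minEnclosingCircle'
```

```bash
sed -i 's/minEnclosingCircle(rim\[:,:2\])/minEnclosingCircle(rim[:,:2].copy())/' meas.py; python3 meas.py
```

```text
disc [385.1 159.3] 327 [[ 0.637  -0.1701  0.003 ]] [ 0.6374 -0.1694  0.0048]
disc [313.5 160.6] 337 [[6.305e-01 4.000e-04 3.000e-03]] [0.632  0.0015 0.0026]
disc [349.2 159.9] 333 [[ 0.6338 -0.0844  0.003 ]] [ 0.6362 -0.0841  0.0014]
disc [277.8 161.4] 340 [[0.6271 0.085  0.003 ]] [0.6279 0.0868 0.0039]
yellow top 65 circ 0.4633 -0.1106 d 0.0249 0.025 median [ 0.4638 -0.1107  0.0378] zmax 0.0417 sleeve 77 [ 0.4636 -0.1086  0.0337]
yellow scene 87 circ 0.4663 -0.1096 d 0.028 0.025 median [ 0.4664 -0.112   0.0367] zmax 0.0417 sleeve 127 [ 0.4706 -0.1149  0.0298]
blue top 106 circ 0.4377 -0.2433 d 0.0322 0.032 median [ 0.4385 -0.2426  0.0412] zmax 0.0465 sleeve 93 [ 0.438  -0.2372  0.0356]
blue scene 149 circ 0.439 -0.244 d 0.0355 0.032 median [ 0.4412 -0.2441  0.0413] zmax 0.0457 sleeve 182 [ 0.4465 -0.2485  0.032 ]
red top 136 circ 0.4586 0.2972 d 0.0397 0.039 median [0.4587 0.2971 0.0458] zmax 0.051 sleeve 66 [0.46   0.2942 0.0456]
red scene 122 circ 0.4614 0.2959 d 0.0427 0.039 median [0.4599 0.2936 0.0442] zmax 0.0508 sleeve 191 [0.467  0.2856 0.0333]
green top 185 circ 0.4474 0.0613 d 0.0483 0.048 median [0.4472 0.0606 0.0535] zmax 1.1196 sleeve 20 [0.452  0.0627 0.054 ]
green scene 213 circ 0.4486 0.059 d 0.0528 0.048 median [0.4507 0.0583 0.0525] zmax 0.0577 sleeve 226 [0.4615 0.0463 0.0387]
```

View pics/crop1.png

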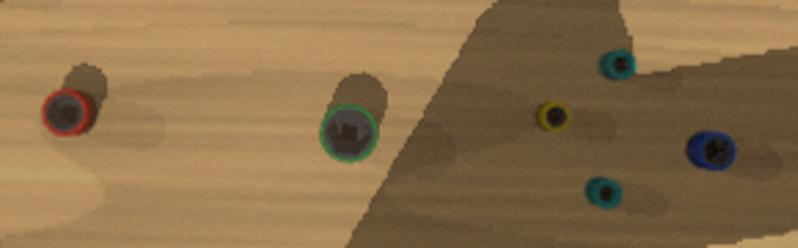

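The enlarged crop confirms it: yellow is the small socket with the yellow sleeve, and the two turquoise ones beside it stay put. The measured diameters and heights match the given sizes. I'll go with the fingers closing along world x (across the row), smallest socket first.

>>> carry_out:
  targets:
    - {"hand": 60,"x": 0.35,"y": -0.29,"z": 0.09,"az": 1.3}
    - {"hand": 60,"x": 0.35,"y": -0.29,"z": 0.09,"az": 1.3}
    - {"hand": 60,"x": 0.35,"y": -0.29,"z": 0.09,"az": 1.3}
    - {"hand": 60,"x": 0.35,"y": -0.29,"z": 0.09,"az": 1.3}
    - {"hand": 60,"x": 0.35,"y": -0.29,"z": 0.09,"az": 1.3}
    - {"hand": 60,"x": 0.35,"y": -0.29,"z": 0.09,"az": 1.3}
    - {"hand": 60,"x": 0.35,"y": -0.29,"z": 0.09,"az": 1.3}
    - {"hand": 60,"x": 0.35,"y": -0.29,"z": 0.09,"az": 1.3}
  newtons: 25

```text
schema error: expected keys hand, x, y, z, ax, ay, az
```

```bash
cat > go.py <<'E'
import sys; from h import *
from scipy.spatial.transform import Rotation as Ro
s=read_state(); R=Ro.from_rotvec(s['orientation']); p=s['tool_pos']
G=Ro.from_matrix(np.array([[0,-1,0],[-1,0,0],[0,0,-1.]]))
t=np.array([float(a) for a in sys.argv[1:4]])
print('t',round(s['t'],2),'p',p.round(4),'shift',R.inv().apply(t-p).round(4),'turn',(R.inv()*G).as_rotvec().round(3),'open',round(s['opening'],4),'F',s['force'].round(1))
E
python3 go.py .4633 -.1106 .30
```

```text
t 0.3 p [ 0.2252 -0.556   0.4044] shift [ 0.3879 -0.3234  0.1046] turn [-1.000e-03  1.000e-03  1.956e+00] open 0.0929 F [-0.5  0.8  0.1]
```

>>> carry_out:
  targets:
    - {"hand": 60,"x": 0.35,"y": -0.29,"z": 0.09,"ax": 0,"ay": 0,"az": 1.3}
    - {"hand": 60,"x": 0.35,"y": -0.29,"z": 0.09,"ax": 0,"ay": 0,"az": 1.3}
    - {"hand": 60,"x": 0.35,"y": -0.29,"z": 0.09,"ax": 0,"ay": 0,"az": 1.3}
    - {"hand": 60,"x": 0.35,"y": -0.29,"z": 0.09,"ax": 0,"ay": 0,"az": 1.3}
    - {"hand": 60,"x": 0.35,"y": -0.29,"z": 0.09,"ax": 0,"ay": 0,"az": 1.3}
    - {"hand": 60,"x": 0.35,"y": -0.29,"z": 0.09,"ax": 0,"ay": 0,"az": 1.3}
    - {"hand": 60,"x": 0.35,"y": -0.29,"z": 0.09,"ax": 0,"ay": 0,"az": 1.3}
    - {"hand": 60,"x": 0.35,"y": -0.29,"z": 0.09,"ax": 0,"ay": 0,"az": 1.3}
  newtons: 25

```text
t: 1.3
tool_pos: [0.4414, -0.1544, 0.3148]
orientation: [2.815, -1.394, 0.002]
force: [0.1, -1.3, 0.6]
opening: 0.0552
gripper_force: 0.0
```

```bash
python3 go.py .4633 -.1106 .30
```

```text
t 1.3 p [ 0.4414 -0.1544  0.3148] shift [-0.0216 -0.044   0.0148] turn [-0.001 -0.001  0.651] open 0.0552 F [ 0.1 -1.3  0.6]
```

>>> carry_out:
  targets:
    - {"hand": 60,"x": -0.0216,"y": -0.044,"z": 0.015,"ax": 0,"ay": 0,"az": 0.653}
    - {"hand": 60,"x": -0.0216,"y": -0.044,"z": 0.015,"ax": 0,"ay": 0,"az": 0.653}
    - {"hand": 60,"x": -0.0216,"y": -0.044,"z": 0.015,"ax": 0,"ay": 0,"az": 0.653}
    - {"hand": 60,"x": -0.0216,"y": -0.044,"z": 0.015,"ax": 0,"ay": 0,"az": 0.653}
    - {"hand": 60,"x": -0.0216,"y": -0.044,"z": 0.015,"ax": 0,"ay": 0,"az": 0.653}
    - {"hand": 60,"x": -0.0216,"y": -0.044,"z": 0.015,"ax": 0,"ay": 0,"az": 0.653}

```text
t: 2.05
tool_pos: [0.4479, -0.1436, 0.2986]
orientation: [-2.24, 2.151, 0.018]
force: [0.2, 0.5, -0.2]
opening: 0.056
gripper_force: 0.0
```

```bash
python3 go.py .4633 -.1106 .191; python3 meas.py | grep -v disc
```

```text
t 2.05 p [ 0.4479 -0.1436  0.2986] shift [-0.0288 -0.0148  0.1089] turn [-0.017  0.034  0.04 ] open 0.056 F [ 0.2  0.5 -0.2]
yellow top 69 circ 0.4628 -0.1106 d 0.0256 0.025 median [ 0.4639 -0.1106  0.0374] zmax 0.5542 sleeve 153 [ 0.4691 -0.1007  0.2431]
yellow scene 82 circ 0.4661 -0.1112 d 0.0271 0.025 median [ 0.4668 -0.113   0.0368] zmax 0.5541 sleeve 131 [ 0.4723 -0.1154  0.0385]
blue top 0 circ 0 0 d 0 0.032 median [nan nan nan] zmax 0.5402 sleeve 0 
blue scene 153 circ 0.4393 -0.2442 d 0.0346 0.032 median [ 0.4413 -0.2445  0.0415] zmax 0.541 sleeve 169 [ 0.4468 -0.2489  0.0318]
red top 136 circ 0.4588 0.2973 d 0.0398 0.039 median [0.4584 0.2969 0.0453] zmax 0.0503 sleeve 71 [0.4586 0.2941 0.0452]
red scene 121 circ 0.4617 0.2955 d 0.0427 0.039 median [0.4608 0.2931 0.0443] zmax 0.0497 sleeve 189 [0.4668 0.2857 0.033 ]
green top 182 circ 0.4471 0.0613 d 0.0481 0.048 median [0.4475 0.0606 0.0536] zmax 1.1196 sleeve 21 [0.4479 0.0634 0.0547]
green scene 205 circ 0.4492 0.0599 d 0.0502 0.048 median [0.4489 0.058  0.0525] zmax 0.0583 sleeve 225 [0.4616 0.0466 0.0384]
  return _methods._mean(a, axis=axis, dtype=dtype,
  ret = um.true_divide(
```

```bash
python3 -c "
from h import *
i,_=read_camera('scene'); cv2.imwrite('pics/s1.png',i)"
```

```text
(no output)
```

View pics/s1.png

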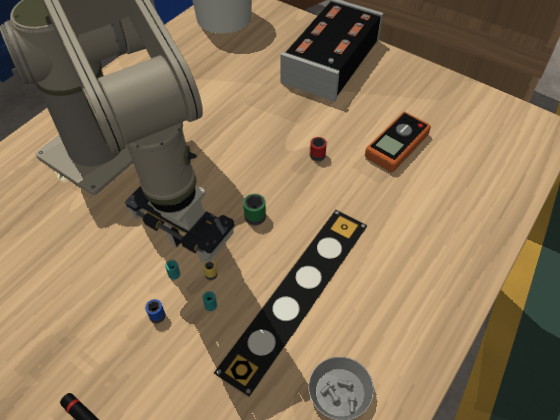

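The picture shows the gripper beside the yellow socket (209,270) but not yet over it. I'll check the joints to see why it fell short.

```bash
python3 -c "
from h import *
s=read_state(); print(s['q'].round(3),s['dq'].round(3),s['t'])"; python3 go.py .4633 -.1106 .30
```

```text
[-0.434 -0.151  1.966  0.039  1.327  2.657] [-0.001 -0.001  0.002  0.001 -0.001 -0.001] 2.2
t 2.2 p [ 0.448  -0.1433  0.2986] shift [-0.0321 -0.0166 -0.0001] turn [-0.017  0.034  0.041] open 0.0558 F [ 0.6 -0.4  0. ]
```

Joint 6 is at its limit because I took the wrong half turn. I'll use the opposite yaw (tool x = +y, tool y = +x), which grips the same.

>>> carry_out:
  targets:
    - {"hand": 60,"x": 0,"y": 0,"z": 0,"ax": 0,"ay": 0,"az": -1.45}
    - {"hand": 60,"x": 0,"y": 0,"z": 0,"ax": 0,"ay": 0,"az": -1.45}
    - {"hand": 60,"x": 0,"y": 0,"z": 0,"ax": 0,"ay": 0,"az": -1.45}
    - {"hand": 60,"x": 0,"y": 0,"z": 0,"ax": 0,"ay": 0,"az": -1.45}
    - {"hand": 60,"x": 0,"y": 0,"z": 0,"ax": 0,"ay": 0,"az": -1.45}
    - {"hand": 60,"x": 0,"y": 0,"z": 0,"ax": 0,"ay": 0,"az": -1.45}
    - {"hand": 60,"x": 0,"y": 0,"z": 0,"ax": 0,"ay": 0,"az": -1.45}
    - {"hand": 60,"x": 0,"y": 0,"z": 0,"ax": 0,"ay": 0,"az": -1.45}

```text
t: 3.2
tool_pos: [0.448, -0.1433, 0.2986]
orientation: [-3.105, 0.116, -0.024]
force: [0.3, -0.7, -0.1]
opening: 0.0558
gripper_force: 0.0
```

```bash
sed -i 's/\[\[0,-1,0\],\[-1,0,0\]/[[0,1,0],[1,0,0]/' go.py; python3 go.py .4633 -.1106 .30; python3 -c "
from h import *
print(read_state()['q'].round(3))"
```

```text
t 3.2 p [ 0.448  -0.1433  0.2986] shift [ 0.0128 -0.0338 -0.0001] turn [-0.015 -0.04  -1.645] open 0.0558 F [ 0.3 -0.7 -0.1]
[-0.434 -0.151  1.966  0.039  1.327  1.202]
```

>>> carry_out:
  targets:
    - {"hand": 60,"x": 0.0128,"y": -0.0338,"z": 0,"ax": -0.014,"ay": -0.036,"az": -1.46}
    - {"hand": 60,"x": 0.0128,"y": -0.0338,"z": 0,"ax": -0.014,"ay": -0.036,"az": -1.46}
    - {"hand": 60,"x": 0.0128,"y": -0.0338,"z": 0,"ax": -0.014,"ay": -0.036,"az": -1.46}
    - {"hand": 60,"x": 0.0128,"y": -0.0338,"z": 0,"ax": -0.014,"ay": -0.036,"az": -1.46}
    - {"hand": 60,"x": 0.0128,"y": -0.0338,"z": 0,"ax": -0.014,"ay": -0.036,"az": -1.46}
    - {"hand": 60,"x": 0.0128,"y": -0.0338,"z": 0,"ax": -0.014,"ay": -0.036,"az": -1.46}
    - {"hand": 60,"x": 0.0128,"y": -0.0338,"z": 0,"ax": -0.014,"ay": -0.036,"az": -1.46}
    - {"hand": 60,"x": 0.0128,"y": -0.0338,"z": 0,"ax": -0.014,"ay": -0.036,"az": -1.46}

```text
t: 4.2
tool_pos: [0.4634, -0.1107, 0.2999]
orientation: [-2.414, -2.004, -0.001]
force: [-0.0, -0.7, -0.3]
opening: 0.0561
gripper_force: 0.0
```

```bash
python3 go.py .4640 -.1108 .28
```

```text
t 4.2 p [ 0.4634 -0.1107  0.2999] shift [-0.0001  0.0006  0.0199] turn [-0.002 -0.004 -0.185] open 0.0561 F [-0.  -0.7 -0.3]
```

>>> carry_out:
  targets:
    - {"hand": 60,"x": 0,"y": 0.0005,"z": 0.04,"ax": -0.002,"ay": -0.004,"az": -0.185}
    - {"hand": 60,"x": 0,"y": 0.0005,"z": 0.07,"ax": -0.002,"ay": -0.004,"az": -0.185}
    - {"hand": 60,"x": 0,"y": 0.0005,"z": 0.095,"ax": -0.002,"ay": -0.004,"az": -0.185}
    - {"hand": 60,"x": 0,"y": 0.0005,"z": 0.109,"ax": -0.002,"ay": -0.004,"az": -0.185}
    - {"hand": 60,"x": 0,"y": 0.0005,"z": 0.109,"ax": -0.002,"ay": -0.004,"az": -0.185}
    - {"hand": 10,"x": 0,"y": 0.0005,"z": 0.109,"ax": -0.002,"ay": -0.004,"az": -0.185}
    - {"hand": 10,"x": 0,"y": 0.0005,"z": 0.109,"ax": -0.002,"ay": -0.004,"az": -0.185}
    - {"hand": 10,"x": 0,"y": 0.0005,"z": 0.109,"ax": -0.002,"ay": -0.004,"az": -0.185}

```text
t: 5.2
tool_pos: [0.464, -0.111, 0.1917]
orientation: [2.228, 2.213, 0.0]
force: [-0.3, 0.3, 0.7]
opening: 0.0302
gripper_force: 0.0
```

```bash
python3 go.py .6271 .085 .194
```

```text
t 5.2 p [ 0.464  -0.111   0.1917] shift [ 0.197   0.1619 -0.0022] turn [ 0.001  0.001 -0.007] open 0.0302 F [-0.3  0.3  0.7]
```

>>> carry_out:
  targets:
    - {"hand": 10,"x": 0,"y": 0,"z": 0,"ax": 0,"ay": 0,"az": 0}
    - {"hand": 10,"x": 0,"y": 0,"z": 0,"ax": 0,"ay": 0,"az": 0}
    - {"hand": 10,"x": 0,"y": 0,"z": 0,"ax": 0,"ay": 0,"az": 0}
    - {"hand": 10,"x": 0,"y": 0,"z": -0.02,"ax": 0,"ay": 0,"az": 0}
    - {"hand": 10,"x": 0,"y": 0,"z": -0.06,"ax": 0,"ay": 0,"az": 0}
    - {"hand": 10,"x": 0,"y": 0,"z": -0.09,"ax": 0,"ay": 0,"az": -0.007}

```text
t: 5.95
tool_pos: [0.4634, -0.1108, 0.2819]
orientation: [-2.221, -2.222, 0.001]
force: [0.0, 0.0, -0.8]
opening: 0.0247
gripper_force: 25.0
```

```bash
python3 go.py .6271 .085 .194
```

```text
t 5.95 p [ 0.4634 -0.1108  0.2819] shift [0.1957 0.1638 0.0878] turn [-0.     0.     0.001] open 0.0247 F [ 0.   0.  -0.8]
```

>>> carry_out:
  targets:
    - {"hand": 10,"x": 0.039,"y": 0.033,"z": 0,"ax": 0,"ay": 0,"az": 0}
    - {"hand": 10,"x": 0.078,"y": 0.066,"z": 0,"ax": 0,"ay": 0,"az": 0}
    - {"hand": 10,"x": 0.117,"y": 0.098,"z": 0,"ax": 0,"ay": 0,"az": 0}
    - {"hand": 10,"x": 0.156,"y": 0.131,"z": 0,"ax": 0,"ay": 0,"az": 0}
    - {"hand": 10,"x": 0.195,"y": 0.163,"z": 0.0,"ax": 0,"ay": 0,"az": 0}
    - {"hand": 10,"x": 0.1957,"y": 0.164,"z": 0.02,"ax": 0,"ay": 0,"az": 0}
    - {"hand": 10,"x": 0.1957,"y": 0.164,"z": 0.05,"ax": 0,"ay": 0,"az": 0}
    - {"hand": 10,"x": 0.1957,"y": 0.164,"z": 0.07,"ax": 0,"ay": 0,"az": 0}

```text
t: 6.95
tool_pos: [0.6261, 0.0844, 0.2078]
orientation: [-2.219, -2.22, 0.005]
force: [0.0, 0.2, -1.4]
opening: 0.0249
gripper_force: 25.0
```

```bash
python3 go.py .6271 .085 .195
```

```text
t 6.95 p [0.6261 0.0844 0.2078] shift [0.0006 0.0011 0.0128] turn [-0.004  0.001  0.   ] open 0.0249 F [ 0.   0.2 -1.4]
```

>>> carry_out:
  targets:
    - {"hand": 10,"x": 0,"y": 0,"z": 0,"ax": 0,"ay": 0,"az": 0}
    - {"hand": 10,"x": 0,"y": 0,"z": 0,"ax": 0,"ay": 0,"az": 0}

```text
t: 7.2
tool_pos: [0.6277, 0.0846, 0.2116]
orientation: [2.221, 2.221, 0.0]
force: [0.5, 0.4, -0.1]
opening: 0.0245
gripper_force: 25.0
```

```bash
python3 go.py .6271 .085 .195
```

```text
t 7.2 p [0.6277 0.0846 0.2116] shift [ 0.0004 -0.0006  0.0166] turn [ 0.001  0.    -0.   ] open 0.0245 F [ 0.5  0.4 -0.1]
```

>>> carry_out:
  targets:
    - {"hand": 10,"x": 0.0004,"y": -0.0006,"z": 0.01,"ax": 0,"ay": 0,"az": 0}
    - {"hand": 10,"x": 0.0004,"y": -0.0006,"z": 0.0165,"ax": 0,"ay": 0,"az": 0}
    - {"hand": 10,"x": 0.0004,"y": -0.0006,"z": 0.017,"ax": 0,"ay": 0,"az": 0}
    - {"hand": 10,"x": 0.0004,"y": -0.0006,"z": 0.017,"ax": 0,"ay": 0,"az": 0}
    - {"hand": 50,"x": 0.0004,"y": -0.0006,"z": 0.017,"ax": 0,"ay": 0,"az": 0}
    - {"hand": 50,"x": 0.0004,"y": -0.0006,"z": 0.017,"ax": 0,"ay": 0,"az": 0}
    - {"hand": 50,"x": 0.0004,"y": -0.0006,"z": 0.017,"ax": 0,"ay": 0,"az": 0}
    - {"hand": 60,"x": 0.0004,"y": -0.0006,"z": 0.005,"ax": 0,"ay": 0,"az": 0}

```text
t: 8.2
tool_pos: [0.6262, 0.0853, 0.2049]
orientation: [-2.22, -2.221, 0.004]
force: [-0.2, 0.4, 0.2]
opening: 0.0523
gripper_force: 0.0
```

```bash
python3 go.py .438 -.2433 .28
```

```text
t 8.2 p [0.6262 0.0853 0.2049] shift [-0.3286 -0.1885 -0.0744] turn [-0.003  0.     0.   ] open 0.0523 F [-0.2  0.4  0.2]
```

>>> carry_out:
  targets:
    - {"hand": 60,"x": 0,"y": 0,"z": -0.05,"ax": 0,"ay": 0,"az": 0}
    - {"hand": 65,"x": -0.04,"y": -0.02,"z": -0.074,"ax": 0,"ay": 0,"az": 0}
    - {"hand": 65,"x": -0.09,"y": -0.05,"z": -0.074,"ax": 0,"ay": 0,"az": 0}
    - {"hand": 65,"x": -0.14,"y": -0.08,"z": -0.074,"ax": 0,"ay": 0,"az": 0}
    - {"hand": 65,"x": -0.19,"y": -0.11,"z": -0.074,"ax": 0,"ay": 0,"az": 0}
    - {"hand": 65,"x": -0.24,"y": -0.14,"z": -0.074,"ax": 0,"ay": 0,"az": 0}
    - {"hand": 65,"x": -0.29,"y": -0.168,"z": -0.074,"ax": 0,"ay": 0,"az": 0}
    - {"hand": 65,"x": -0.328,"y": -0.189,"z": -0.074,"ax": 0,"ay": 0,"az": 0}

```text
t: 9.2
tool_pos: [0.4369, -0.2446, 0.2812]
orientation: [2.221, 2.22, -0.0]
force: [0.6, -0.8, -0.1]
opening: 0.0604
gripper_force: 0.0
```

>>> carry_out:
  targets:
    - {"hand": 65,"x": 0,"y": 0,"z": 0,"ax": 0,"ay": 0,"az": 0}
    - {"hand": 65,"x": 0,"y": 0,"z": 0,"ax": 0,"ay": 0,"az": 0}

```text
t: 9.45
tool_pos: [0.4383, -0.2426, 0.2806]
orientation: [2.221, 2.221, 0.0]
force: [0.4, 0.3, 0.0]
opening: 0.0604
gripper_force: 0.0
```

```bash
python3 go.py .438 -.2430 .191; python3 meas.py | grep -e disc -e yellow; python3 -c "
from meas import *
i,d=read_camera('top'); P=cloud('top',d); n=np.hypot(P[...,0]-.6271,P[...,1]-.085)<.03
r=P[n&(P[...,2]>.035)&(P[...,2]<.047)].astype(np.float32); print(len(r),cv2.minEnclosingCircle(r[:,:2].copy()),np.median(r,0))
cv2.imwrite('pics/t2.png',i)"
```

```text
t 9.45 p [ 0.4383 -0.2426  0.2806] shift [-0.0004 -0.0003  0.0896] turn [ 0.001  0.    -0.   ] open 0.0604 F [0.4 0.3 0. ]
disc [384.9 159. ] 332 [[ 0.6377 -0.1696  0.003 ]] [ 0.6374 -0.167   0.0049]
disc [313.7 160.8] 350 [[ 6.301e-01 -3.000e-04  3.000e-03]] [0.6318 0.0016 0.0037]
disc [349.3 160. ] 337 [[ 0.6337 -0.0845  0.003 ]] [ 0.6359 -0.0839  0.0033]
yellow top 0 circ 0 0 d 0 0.025 median [nan nan nan] zmax 0.0073 sleeve 0 
yellow scene 0 circ 0 0 d 0 0.025 median [nan nan nan] zmax 0.0058 sleeve 0 
67 ((0.6265788078308105, 0.08599219471216202), 0.012569998390972614) [0.6271942  0.0864169  0.04046281]
  return _methods._mean(a, axis=axis, dtype=dtype,
  ret = um.true_divide(
```

View pics/t2.png

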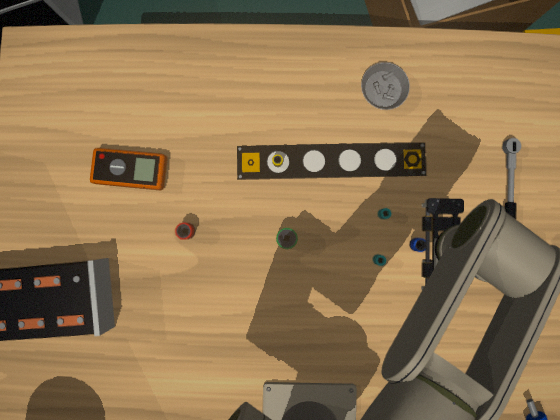

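The yellow socket stands on the small-end disc (278,160), within about 1 mm of centre. The gripper hangs over blue (418,244) and the turquoise ones have not moved. Next is blue.

>>> carry_out:
  targets:
    - {"hand": 65,"x": -0.0004,"y": -0.0003,"z": 0.04,"ax": 0,"ay": 0,"az": 0}
    - {"hand": 65,"x": -0.0004,"y": -0.0003,"z": 0.075,"ax": 0,"ay": 0,"az": 0}
    - {"hand": 65,"x": -0.0004,"y": -0.0003,"z": 0.09,"ax": 0,"ay": 0,"az": 0}
    - {"hand": 65,"x": -0.0004,"y": -0.0003,"z": 0.09,"ax": 0,"ay": 0,"az": 0}
    - {"hand": 15,"x": -0.0004,"y": -0.0003,"z": 0.09,"ax": 0,"ay": 0,"az": 0}
    - {"hand": 15,"x": -0.0004,"y": -0.0003,"z": 0.09,"ax": 0,"ay": 0,"az": 0}
    - {"hand": 15,"x": -0.0004,"y": -0.0003,"z": 0.09,"ax": 0,"ay": 0,"az": 0}
    - {"hand": 15,"x": -0.0004,"y": -0.0003,"z": 0.09,"ax": 0,"ay": 0,"az": 0}
  newtons: 30

```text
t: 10.6
tool_pos: [0.438, -0.2434, 0.1907]
orientation: [2.22, 2.221, -0.0]
force: [-0.6, 0.4, 4.0]
opening: 0.0314
gripper_force: 30.0
```

>>> carry_out:
  targets:
    - {"hand": 15,"x": 0,"y": 0,"z": 0,"ax": 0,"ay": 0,"az": 0}
    - {"hand": 15,"x": 0,"y": 0,"z": 0,"ax": 0,"ay": 0,"az": 0}

```text
t: 10.85
tool_pos: [0.438, -0.2434, 0.1907]
orientation: [2.22, 2.221, -0.0]
force: [-1.5, -0.3, 6.2]
opening: 0.0314
gripper_force: 30.0
```

```bash
python3 go.py .6305 .0002 .194
```

```text
t 10.85 p [ 0.438  -0.2434  0.1907] shift [ 0.2435  0.1926 -0.0034] turn [0.001 0.001 0.   ] open 0.0314 F [-1.5 -0.3  6.2]
```

>>> carry_out:
  targets:
    - {"hand": 15,"x": 0,"y": 0,"z": -0.03,"ax": 0,"ay": 0,"az": 0}
    - {"hand": 15,"x": 0,"y": 0,"z": -0.07,"ax": 0,"ay": 0,"az": 0}
    - {"hand": 15,"x": 0.03,"y": 0.024,"z": -0.09,"ax": 0,"ay": 0,"az": 0}
    - {"hand": 15,"x": 0.073,"y": 0.058,"z": -0.09,"ax": 0,"ay": 0,"az": 0}
    - {"hand": 15,"x": 0.116,"y": 0.092,"z": -0.09,"ax": 0,"ay": 0,"az": 0}
    - {"hand": 15,"x": 0.16,"y": 0.126,"z": -0.09,"ax": 0,"ay": 0,"az": 0}
    - {"hand": 15,"x": 0.203,"y": 0.16,"z": -0.09,"ax": 0,"ay": 0,"az": 0}
    - {"hand": 15,"x": 0.2435,"y": 0.1926,"z": -0.08,"ax": 0,"ay": 0,"az": 0}

```text
t: 11.85
tool_pos: [0.6314, 0.0021, 0.2703]
orientation: [2.22, 2.222, 0.001]
force: [-0.0, -0.7, -1.1]
opening: 0.0311
gripper_force: 30.0
```

>>> carry_out:
  targets:
    - {"hand": 15,"x": 0,"y": 0,"z": 0.03,"ax": 0,"ay": 0,"az": 0}
    - {"hand": 15,"x": 0,"y": 0,"z": 0.06,"ax": 0,"ay": 0,"az": 0}
    - {"hand": 15,"x": 0,"y": 0,"z": 0.06,"ax": 0,"ay": 0,"az": 0}
    - {"hand": 15,"x": 0,"y": 0,"z": 0.06,"ax": 0,"ay": 0,"az": 0}

```text
t: 12.35
tool_pos: [0.6305, 0.0003, 0.2107]
orientation: [2.221, 2.221, 0.0]
force: [0.2, -0.4, -1.2]
opening: 0.0312
gripper_force: 30.0
```

```bash
python3 go.py .6305 .0002 .194
```

```text
t 12.35 p [6.305e-01 3.000e-04 2.107e-01] shift [-0.0001  0.      0.0167] turn [0. 0. 0.] open 0.0312 F [ 0.2 -0.4 -1.2]
```

>>> carry_out:
  targets:
    - {"hand": 15,"x": 0,"y": 0,"z": 0.01,"ax": 0,"ay": 0,"az": 0}
    - {"hand": 15,"x": 0,"y": 0,"z": 0.0165,"ax": 0,"ay": 0,"az": 0}
    - {"hand": 15,"x": 0,"y": 0,"z": 0.017,"ax": 0,"ay": 0,"az": 0}
    - {"hand": 15,"x": 0,"y": 0,"z": 0.017,"ax": 0,"ay": 0,"az": 0}
    - {"hand": 60,"x": 0,"y": 0,"z": 0.017,"ax": 0,"ay": 0,"az": 0}
    - {"hand": 60,"x": 0,"y": 0,"z": 0.017,"ax": 0,"ay": 0,"az": 0}
    - {"hand": 60,"x": 0,"y": 0,"z": 0.017,"ax": 0,"ay": 0,"az": 0}
    - {"hand": 60,"x": 0,"y": 0,"z": 0,"ax": 0,"ay": 0,"az": 0}

```text
t: 13.35
tool_pos: [0.6292, 0.0005, 0.2086]
orientation: [-2.219, -2.22, 0.004]
force: [0.2, 0.1, 0.3]
opening: 0.0559
gripper_force: 0.0
```

>>> carry_out:
  targets:
    - {"hand": 72,"x": 0,"y": 0,"z": -0.05,"ax": 0,"ay": 0,"az": 0}
    - {"hand": 72,"x": 0.04,"y": -0.023,"z": -0.07,"ax": 0,"ay": 0,"az": 0}
    - {"hand": 72,"x": 0.09,"y": -0.052,"z": -0.07,"ax": 0,"ay": 0,"az": 0}
    - {"hand": 72,"x": 0.14,"y": -0.081,"z": -0.07,"ax": 0,"ay": 0,"az": 0}
    - {"hand": 72,"x": 0.19,"y": -0.11,"z": -0.07,"ax": 0,"ay": 0,"az": 0}
    - {"hand": 72,"x": 0.24,"y": -0.14,"z": -0.07,"ax": 0,"ay": 0,"az": 0}
    - {"hand": 72,"x": 0.28,"y": -0.162,"z": -0.07,"ax": 0,"ay": 0,"az": 0}
    - {"hand": 72,"x": 0.2968,"y": -0.1717,"z": -0.07,"ax": 0,"ay": 0,"az": 0}

```text
t: 14.35
tool_pos: [0.4573, 0.2992, 0.2813]
orientation: [2.218, 2.225, 0.002]
force: [0.7, 0.4, -0.0]
opening: 0.0669
gripper_force: 0.0
```

```bash
python3 -c "
from meas import *
i,d=read_camera('top'); P=cloud('top',d)
for c,h in(((.6271,.085),.041),((.6305,.0002),.045)):
  n=np.hypot(P[...,0]-c[0],P[...,1]-c[1])<.03
  r=P[n&(abs(P[...,2]-h)<.006)].astype(np.float32); print(len(r),cv2.minEnclosingCircle(r[:,:2].copy()),np.median(r,0))
i,_=read_camera('scene'); cv2.imwrite('pics/s3.png',i)"; python3 go.py .4588 .2970 .191
```

```text
66 ((0.6267967820167542, 0.08610429614782333), 0.012822085060179234) [0.62729347 0.08605141 0.03976109]
100 ((0.6298004388809204, -0.00037953275023028255), 0.016123156994581223) [ 6.3035285e-01 -4.8961840e-04  4.4489779e-02]
t 14.45 p [0.4578 0.2985 0.2808] shift [-0.0015  0.0009  0.0898] turn [ 0.001 -0.     0.003] open 0.0668 F [ 0.2 -1.   0.3]
```

View pics/s3.png

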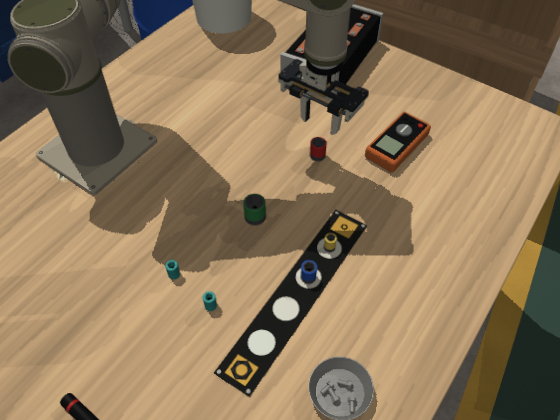

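Yellow (330,242) and blue (309,271) stand centred on discs 1 and 2. The gripper is above red (318,149) and clear of the meter (398,141).

>>> carry_out:
  targets:
    - {"hand": 72,"x": 0,"y": 0,"z": 0.02,"ax": 0,"ay": 0,"az": 0}
    - {"hand": 72,"x": 0,"y": 0,"z": 0.055,"ax": 0,"ay": 0,"az": 0}
    - {"hand": 72,"x": 0,"y": 0,"z": 0.08,"ax": 0,"ay": 0,"az": 0}
    - {"hand": 72,"x": 0,"y": 0,"z": 0.0895,"ax": 0,"ay": 0,"az": 0}
    - {"hand": 72,"x": 0,"y": 0,"z": 0.0895,"ax": 0,"ay": 0,"az": 0}
    - {"hand": 25,"x": 0,"y": 0,"z": 0.0895,"ax": 0,"ay": 0,"az": 0}
    - {"hand": 25,"x": 0,"y": 0,"z": 0.0895,"ax": 0,"ay": 0,"az": 0}
    - {"hand": 25,"x": 0,"y": 0,"z": 0.0895,"ax": 0,"ay": 0,"az": 0}
  newtons: 35

```text
t: 15.45
tool_pos: [0.4586, 0.2974, 0.1911]
orientation: [2.221, 2.222, 0.001]
force: [0.2, 0.1, -0.0]
opening: 0.0418
gripper_force: 0.0
```

>>> carry_out:
  targets:
    - {"hand": 25,"x": 0,"y": 0,"z": 0,"ax": 0,"ay": 0,"az": 0}
    - {"hand": 25,"x": 0,"y": 0,"z": 0,"ax": 0,"ay": 0,"az": 0}
    - {"hand": 25,"x": 0,"y": 0,"z": 0,"ax": 0,"ay": 0,"az": 0}

```text
t: 15.82
tool_pos: [0.4587, 0.2974, 0.191]
orientation: [2.221, 2.222, 0.001]
force: [0.2, -0.9, 4.9]
opening: 0.0384
gripper_force: 35.0
```

```bash
python3 go.py .6338 -.0845 .194
```

```text
t 15.82 p [0.4587 0.2974 0.191 ] shift [-0.382   0.1749 -0.003 ] turn [ 0.001 -0.     0.001] open 0.0384 F [ 0.2 -0.9  4.9]
```

>>> carry_out:
  targets:
    - {"hand": 25,"x": 0,"y": 0,"z": -0.03,"ax": 0,"ay": 0,"az": 0}
    - {"hand": 25,"x": 0,"y": 0,"z": -0.07,"ax": 0,"ay": 0,"az": 0}
    - {"hand": 25,"x": -0.03,"y": 0.014,"z": -0.1,"ax": 0,"ay": 0,"az": 0}
    - {"hand": 25,"x": -0.08,"y": 0.037,"z": -0.1,"ax": 0,"ay": 0,"az": 0}
    - {"hand": 25,"x": -0.13,"y": 0.06,"z": -0.1,"ax": 0,"ay": 0,"az": 0}
    - {"hand": 25,"x": -0.18,"y": 0.082,"z": -0.1,"ax": 0,"ay": 0,"az": 0}
    - {"hand": 25,"x": -0.23,"y": 0.105,"z": -0.1,"ax": 0,"ay": 0,"az": 0}
    - {"hand": 25,"x": -0.28,"y": 0.128,"z": -0.1,"ax": 0,"ay": 0,"az": 0}

```text
t: 16.82
tool_pos: [0.5867, 0.0156, 0.2896]
orientation: [-2.22, -2.221, 0.002]
force: [0.6, 0.7, -1.7]
opening: 0.0386
gripper_force: 35.0
```

>>> carry_out:
  targets:
    - {"hand": 25,"x": -0.05,"y": 0.023,"z": 0,"ax": 0,"ay": 0,"az": 0}
    - {"hand": 25,"x": -0.09,"y": 0.041,"z": 0,"ax": 0,"ay": 0,"az": 0}
    - {"hand": 25,"x": -0.102,"y": 0.047,"z": 0.01,"ax": 0,"ay": 0,"az": 0}
    - {"hand": 25,"x": -0.102,"y": 0.047,"z": 0.03,"ax": 0,"ay": 0,"az": 0}
    - {"hand": 25,"x": -0.102,"y": 0.047,"z": 0.065,"ax": 0,"ay": 0,"az": 0}
    - {"hand": 25,"x": -0.102,"y": 0.047,"z": 0.08,"ax": 0,"ay": 0,"az": 0}
    - {"hand": 25,"x": -0.102,"y": 0.047,"z": 0.08,"ax": 0,"ay": 0,"az": 0}
    - {"hand": 25,"x": -0.102,"y": 0.047,"z": 0.08,"ax": 0,"ay": 0,"az": 0}

```text
t: 17.82
tool_pos: [0.634, -0.0842, 0.2115]
orientation: [2.219, 2.222, 0.001]
force: [0.4, -0.0, -1.0]
opening: 0.0388
gripper_force: 35.0
```

```bash
python3 go.py .6338 -.0845 .194
```

```text
t 17.82 p [ 0.634  -0.0842  0.2115] shift [-0.0003 -0.0002  0.0175] turn [0.001 0.    0.001] open 0.0388 F [ 0.4 -0.  -1. ]
```

>>> carry_out:
  targets:
    - {"hand": 25,"x": 0,"y": 0,"z": 0.01,"ax": 0,"ay": 0,"az": 0}
    - {"hand": 25,"x": 0,"y": 0,"z": 0.0165,"ax": 0,"ay": 0,"az": 0}
    - {"hand": 25,"x": 0,"y": 0,"z": 0.017,"ax": 0,"ay": 0,"az": 0}
    - {"hand": 25,"x": 0,"y": 0,"z": 0.017,"ax": 0,"ay": 0,"az": 0}
    - {"hand": 65,"x": 0,"y": 0,"z": 0.017,"ax": 0,"ay": 0,"az": 0}
    - {"hand": 65,"x": 0,"y": 0,"z": 0.017,"ax": 0,"ay": 0,"az": 0}
    - {"hand": 65,"x": 0,"y": 0,"z": 0.017,"ax": 0,"ay": 0,"az": 0}
    - {"hand": 65,"x": 0,"y": 0,"z": 0,"ax": 0,"ay": 0,"az": 0}

```text
t: 18.82
tool_pos: [0.6326, -0.0846, 0.2091]
orientation: [-2.219, -2.22, 0.004]
force: [-0.3, -0.6, -0.7]
opening: 0.0602
gripper_force: 0.0
```

>>> carry_out:
  targets:
    - {"hand": 82,"x": 0,"y": 0,"z": -0.05,"ax": 0,"ay": 0,"az": 0}
    - {"hand": 82,"x": 0.02,"y": -0.026,"z": -0.08,"ax": 0,"ay": 0,"az": 0}
    - {"hand": 82,"x": 0.05,"y": -0.064,"z": -0.08,"ax": 0,"ay": 0,"az": 0}
    - {"hand": 82,"x": 0.085,"y": -0.109,"z": -0.08,"ax": 0,"ay": 0,"az": 0}
    - {"hand": 82,"x": 0.12,"y": -0.154,"z": -0.08,"ax": 0,"ay": 0,"az": 0}
    - {"hand": 82,"x": 0.1455,"y": -0.1865,"z": -0.08,"ax": 0,"ay": 0,"az": 0}
    - {"hand": 82,"x": 0.1455,"y": -0.1865,"z": -0.08,"ax": 0,"ay": 0,"az": 0}
    - {"hand": 82,"x": 0.1455,"y": -0.1865,"z": -0.08,"ax": 0,"ay": 0,"az": 0}

```text
t: 19.82
tool_pos: [0.4477, 0.0606, 0.2917]
orientation: [2.219, 2.221, 0.002]
force: [0.3, 0.0, -0.1]
opening: 0.0761
gripper_force: 0.0
```

```bash
python3 go.py .4474 .0612 .193; python3 -c "
from meas import *
i,d=read_camera('scene'); P=cloud('scene',d)
for c,h in(((.4474,.0612),.054),((.6338,-.0845),.049)):
  n=np.hypot(P[...,0]-c[0],P[...,1]-c[1])<.03
  r=P[n&(abs(P[...,2]-h)<.006)].astype(np.float32); print(len(r),cv2.minEnclosingCircle(r[:,:2].copy()),np.median(r,0))"
```

```text
t 19.82 p [0.4477 0.0606 0.2917] shift [ 0.0007 -0.0005  0.0987] turn [0.002 0.    0.001] open 0.0761 F [ 0.3  0.  -0.1]
207 ((0.4486996829509735, 0.060671716928482056), 0.026080681011080742) [0.44863823 0.05968714 0.05264478]
196 ((0.634514570236206, -0.08600156754255295), 0.020000245422124863) [ 0.6346364  -0.08736967  0.04813942]
```

>>> carry_out:
  targets:
    - {"hand": 82,"x": 0.0005,"y": -0.0003,"z": 0.04,"ax": 0,"ay": 0,"az": 0}
    - {"hand": 82,"x": 0.0005,"y": -0.0003,"z": 0.08,"ax": 0,"ay": 0,"az": 0}
    - {"hand": 82,"x": 0.0005,"y": -0.0003,"z": 0.098,"ax": 0,"ay": 0,"az": 0}
    - {"hand": 82,"x": 0.0005,"y": -0.0003,"z": 0.098,"ax": 0,"ay": 0,"az": 0}
    - {"hand": 30,"x": 0.0005,"y": -0.0003,"z": 0.098,"ax": 0,"ay": 0,"az": 0}
    - {"hand": 30,"x": 0.0005,"y": -0.0003,"z": 0.098,"ax": 0,"ay": 0,"az": 0}
    - {"hand": 30,"x": 0.0005,"y": -0.0003,"z": 0.098,"ax": 0,"ay": 0,"az": 0}
    - {"hand": 30,"x": 0.0005,"y": -0.0003,"z": 0.098,"ax": 0,"ay": 0,"az": 0}
  newtons: 40

```text
t: 20.88
tool_pos: [0.4471, 0.0612, 0.1932]
orientation: [2.22, 2.221, 0.001]
force: [0.2, 0.0, 4.9]
opening: 0.0474
gripper_force: 40.0
```

>>> carry_out:
  targets:
    - {"hand": 30,"x": 0,"y": 0,"z": 0,"ax": 0,"ay": 0,"az": 0}
    - {"hand": 30,"x": 0,"y": 0,"z": 0,"ax": 0,"ay": 0,"az": 0}
    - {"hand": 30,"x": 0,"y": 0,"z": 0,"ax": 0,"ay": 0,"az": 0}

```text
t: 21.25
tool_pos: [0.4472, 0.0612, 0.1932]
orientation: [2.22, 2.221, 0.001]
force: [-0.4, -0.6, 5.8]
opening: 0.048
gripper_force: 40.0
```

```bash
python3 go.py .6373 -.1697 .196
```

```text
t 21.25 p [0.4472 0.0612 0.1932] shift [-0.231   0.19   -0.0026] turn [0.001 0.    0.001] open 0.048 F [-0.4 -0.6  5.8]
```

>>> carry_out:
  targets:
    - {"hand": 30,"x": 0,"y": 0,"z": -0.03,"ax": 0,"ay": 0,"az": 0}
    - {"hand": 30,"x": 0,"y": 0,"z": -0.07,"ax": 0,"ay": 0,"az": 0}
    - {"hand": 30,"x": -0.031,"y": 0.025,"z": -0.1,"ax": 0,"ay": 0,"az": 0}
    - {"hand": 30,"x": -0.071,"y": 0.058,"z": -0.1,"ax": 0,"ay": 0,"az": 0}
    - {"hand": 30,"x": -0.111,"y": 0.091,"z": -0.1,"ax": 0,"ay": 0,"az": 0}
    - {"hand": 30,"x": -0.151,"y": 0.124,"z": -0.1,"ax": 0,"ay": 0,"az": 0}
    - {"hand": 30,"x": -0.191,"y": 0.157,"z": -0.1,"ax": 0,"ay": 0,"az": 0}
    - {"hand": 30,"x": -0.231,"y": 0.19,"z": -0.1,"ax": 0,"ay": 0,"az": 0}

```text
t: 22.25
tool_pos: [0.6373, -0.1709, 0.291]
orientation: [-2.22, -2.22, 0.002]
force: [0.7, 0.4, -2.9]
opening: 0.0478
gripper_force: 40.0
```

>>> carry_out:
  targets:
    - {"hand": 30,"x": 0,"y": 0,"z": 0.0,"ax": 0,"ay": 0,"az": 0}
    - {"hand": 30,"x": 0,"y": 0,"z": 0.02,"ax": 0,"ay": 0,"az": 0}
    - {"hand": 30,"x": 0,"y": 0,"z": 0.055,"ax": 0,"ay": 0,"az": 0}
    - {"hand": 30,"x": 0,"y": 0,"z": 0.08,"ax": 0,"ay": 0,"az": 0}
    - {"hand": 30,"x": 0,"y": 0,"z": 0.08,"ax": 0,"ay": 0,"az": 0}
    - {"hand": 30,"x": 0,"y": 0,"z": 0.08,"ax": 0,"ay": 0,"az": 0}

```text
t: 23.0
tool_pos: [0.6367, -0.1691, 0.2129]
orientation: [2.22, 2.223, -0.0]
force: [-0.5, -0.4, -2.6]
opening: 0.0475
gripper_force: 40.0
```

```bash
python3 go.py .6373 -.1697 .196
```

```text
t 23.0 p [ 0.6367 -0.1691  0.2129] shift [-0.0006  0.0006  0.0169] turn [0.    0.    0.001] open 0.0475 F [-0.5 -0.4 -2.6]
```

Place green, rise, and pull back toward the robot, clear of everything.

>>> carry_out:
  targets:
    - {"hand": 30,"x": -0.0004,"y": 0.0004,"z": 0.01,"ax": 0,"ay": 0,"az": 0}
    - {"hand": 30,"x": -0.0004,"y": 0.0004,"z": 0.0165,"ax": 0,"ay": 0,"az": 0}
    - {"hand": 30,"x": -0.0004,"y": 0.0004,"z": 0.017,"ax": 0,"ay": 0,"az": 0}
    - {"hand": 30,"x": -0.0004,"y": 0.0004,"z": 0.017,"ax": 0,"ay": 0,"az": 0}
    - {"hand": 75,"x": -0.0004,"y": 0.0004,"z": 0.017,"ax": 0,"ay": 0,"az": 0}
    - {"hand": 75,"x": -0.0004,"y": 0.0004,"z": 0.017,"ax": 0,"ay": 0,"az": 0}
    - {"hand": 75,"x": -0.0004,"y": 0.0004,"z": 0.017,"ax": 0,"ay": 0,"az": 0}
    - {"hand": 75,"x": -0.0004,"y": 0.0004,"z": 0,"ax": 0,"ay": 0,"az": 0}

```text
t: 24.0
tool_pos: [0.6363, -0.1699, 0.2111]
orientation: [-2.219, -2.22, 0.003]
force: [-0.1, 0.1, 0.7]
opening: 0.0699
gripper_force: 0.0
```

>>> carry_out:
  targets:
    - {"hand": 80,"x": 0,"y": 0,"z": -0.05,"ax": 0,"ay": 0,"az": 0}
    - {"hand": 80,"x": 0,"y": 0,"z": -0.1,"ax": 0,"ay": 0,"az": 0}
    - {"hand": 80,"x": -0.03,"y": -0.04,"z": -0.13,"ax": 0,"ay": 0,"az": 0}
    - {"hand": 80,"x": -0.06,"y": -0.08,"z": -0.13,"ax": 0,"ay": 0,"az": 0}
    - {"hand": 80,"x": -0.09,"y": -0.12,"z": -0.13,"ax": 0,"ay": 0,"az": 0}
    - {"hand": 80,"x": -0.12,"y": -0.16,"z": -0.13,"ax": 0,"ay": 0,"az": 0}
    - {"hand": 80,"x": -0.13,"y": -0.17,"z": -0.13,"ax": 0,"ay": 0,"az": 0}
    - {"hand": 80,"x": -0.13,"y": -0.17,"z": -0.13,"ax": 0,"ay": 0,"az": 0}

```text
t: 25.0
tool_pos: [0.4671, -0.3007, 0.3436]
orientation: [2.222, 2.219, 0.0]
force: [0.3, 0.4, -0.5]
opening: 0.0742
gripper_force: 0.0
```

```bash
python3 -c "
from meas import *
i,d=read_camera('top'); P=cloud('top',d)
for c,h in(((.6271,.085),.041),((.6305,.0002),.045),((.6338,-.0845),.049),((.6373,-.1699),.057)):
  n=np.hypot(P[...,0]-c[0],P[...,1]-c[1])<.035
  r=P[n&(abs(P[...,2]-h)<.006)].astype(np.float32); print(len(r),cv2.minEnclosingCircle(r[:,:2].copy()),np.median(r,0))
cv2.imwrite('pics/t4.png',i[100:290,80:480]); print(read_state()['t'])"; python3 -c "
import cv2; i=cv2.imread('pics/t4.png'); cv2.imwrite('pics/t4b.png',cv2.resize(i,None,fx=2,fy=2))"
```

```text
65 ((0.626860499382019, 0.08595788478851318), 0.012555453926324844) [0.6274155 0.0860942 0.0406254]
103 ((0.6300169229507446, -0.000769793288782239), 0.016398344188928604) [ 6.3010657e-01 -2.8695024e-04  4.4594068e-02]
133 ((0.6332913041114807, -0.08616843819618225), 0.01998273842036724) [ 0.6340162  -0.08671296  0.04826635]
197 ((0.6372503638267517, -0.16929017007350922), 0.024693794548511505) [ 0.63656557 -0.16932422  0.05661308]
25.05
```

View pics/t4b.png

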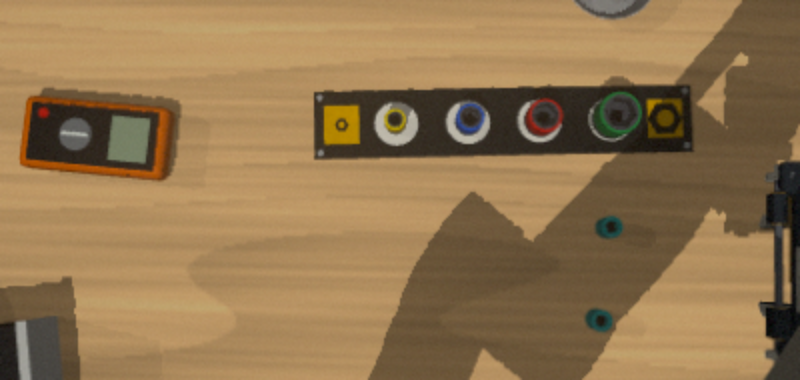

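All four stand upright within about 2 mm of their disc centres: yellow (396,122), blue (468,120), red (543,117) and green (615,115) in the crop. The meter and both turquoise sockets have not moved, so I'm handing in.

```bash
python3 -c "
from plant import robot; print(robot.close_job())"
```

```text
the job is handed in; nothing more can be done
None
```

The four sockets stand upright on their discs in size order (yellow, blue, red, green from the small nut to the large), each within about 2 mm of centre; the orange meter was left untouched, and the job was handed in at about 25 s.

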